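# Swap and pack the work rests flush

## Task

The colour-coded packers in the two work rests are the wrong way round: the red one in the blue rest and the yellow one in the grey rest have to change places; the rubber mat is free to park one on. Then complete each rest with one of the packers lying on the bench, so that its two packers lie flat, one on the other, about centred in the saddle and their top is flush with the rims. The packer that is not needed stays lying on the bench.

Things in the scene. Friction and masses are not known exactly. Their poses are not given: they have to be found in the camera images.
- rest_blue: Fixed blue work rest; foot 96 (x) x 60 (y) x 8 mm, pedestal, and a U saddle 32 mm deep: flat steel floor 44 mm, bright wall rims 76 mm above the bench. Walls at its +x and -x sides, 10 mm thick, 56 mm apart; +y and -y ends open. Pedestal and saddle are 34 mm long in y, so a packer's 54 mm side laid along y overhangs 10 mm at both ends. Origin: centre of foot's underside. Red packer in it at start.
- rest_grey: Fixed grey work rest; foot 96 (x) x 60 (y) x 8 mm, pedestal, and a U saddle 40 mm deep: flat steel floor 36 mm, bright wall rims 76 mm above the bench. Walls at its +x and -x sides, 10 mm thick, 56 mm apart; +y and -y ends open. Pedestal and saddle are 34 mm long in y, so a packer's 54 mm side laid along y overhangs 10 mm at both ends. Origin: centre of foot's underside. Yellow packer in it at start.
- packer_red: Loose red plastic packer plate, 44 mm (x) by 54 mm (y) by 24 mm thick, with a 12 mm hole through its middle. Origin: centre of its underside; z up through the thickness. In the blue rest at the start, sides roughly parallel with the rest's.
- packer_yellow: Loose yellow plastic packer plate, 44 mm (x) by 54 mm (y) by 20 mm thick, with a 12 mm hole through its middle. Origin: centre of its underside; z up through the thickness. In the grey rest at the start, sides roughly parallel with the rest's.
- packer_white: Loose white plastic packer plate, 44 mm (x) by 54 mm (y) by 16 mm thick, with a 12 mm hole through its middle. Origin: centre of its underside; z up through the thickness. It lies flat on the bench at the start.
- packer_green: Loose green plastic packer plate, 44 mm (x) by 54 mm (y) by 12 mm thick, with a 12 mm hole through its middle. Origin: centre of its underside; z up through the thickness. It lies flat on the bench at the start.
- packer_black: Loose black plastic packer plate, 44 mm (x) by 54 mm (y) by 8 mm thick, with a 12 mm hole through its middle. Origin: centre of its underside; z up through the thickness. It lies flat on the bench at the start.
- mat: Fixed black rubber mat, 90 by 90 mm, 3 mm thick, empty: a spare place to set a packer down. Origin: centre of its underside, at bench height.
Mind the look-alikes: they are no part of the job. Of the things that look like the packer_red, the larger one is meant.

How it is judged:
By the outcome, as a careful person would: the job done as asked, in the order asked, and still so for the second after the job is handed in, with the robot touching nothing.
It also fails if it takes over 125 s, if anything falls off the work surface, if the arm or the gripper's body presses on something with over 40 N, if the wrist force passes 120 N, or if a joint passes its speed limit or range.

## Robot

A 7-joint arm with a two-finger parallel gripper is mounted at the origin on a cart in front of the work surface, level with it; the furniture and walls round the work are solid. World frame = base frame: x ahead of the robot, y to its left, z up, the work surface at z = 0. Lengths are in m, angles in rad, forces in N, time in s.
With the tool pointing down it reaches from about 0.425 to 0.925 m from the base axis. Payload 6.8 kg.
Tool frame: the origin (TCP) lies at the very end of the fingers, on their centre line; the grasp point (between the pads) lies 19 mm behind it; z points along the fingers, y is the line along which they close (so a half turn about z gives the same grasp; the last joint's range is limited). The gripper opens to 85 mm and grips with 20 to 120 N. Pads are 22 mm wide; open, the fingers measure 114 mm over their backs; the gripper's body (76 mm by 85 mm) begins 54 mm behind the grasp point. The pads swing forward as they close: fully open they stand 13 mm farther back than shut.
Start: joints at [1.068, 0.477, 0.022, 1.555, -0.011, 1.109, -0.083], TCP at [0.26, -0.623, 0.231] pointing down, gripper open.
Joint ranges: [-2.96, 2.96], [-0.34, 2.1], [-1.41, 1.46], [0.24, 2.44], [-1.37, 4.51], [0.17, 1.92], [-2.96, 2.96]. Speed limits (rad/s): [2.39, 2.39, 3.14, 3.14, 3.14, 3.14, 3.14].

## Interface

Orientations are given as a rotation vector (axis times angle).
In Python, from bench import get_obs, viewer, r gives the robot as it stands. The module is installed in compiled form; this text tells all that it offers.
- The arm moves only by the tool play_rows, never from a script. Its argument "commands" is a list that holds one entry, the list of rows, each a list of 5 numbers: the gripper's target within -1 to 1 (shut at 1, half-way at 0, fully open at -1), then the shift along the tool's x, y, z scaled (see below), then the turn about the tool's z scaled (see below). A call has 1 to 12 rows; each row is the pose to reach, as a shift and turn from the pose commanded when the call began, along the tool's axes at that moment; what a row does not reach only later rows make up. The controller multiplies each number of a shift by 0.2 m and each number of a turn by pi/2 rad. A row lasts 1/12 s, in which the tool goes at most 41.7 mm and 7.16 degrees, less where a joint would pass 70% of its speed; a pose out of reach is approached as far as the arm can. A call with a number of a shift or a turn outside -1 to 1 is refused whole. A call with a gripper value outside its range is refused whole. The fingers move at their own pace and stop on an object; "grip_force" is the grip in N (left out, the last holds). Time passes only in rows, so rows that repeat a pose let the fingers close. It gives the time, the measured TCP pose, the force, the opening and the grip force at its end, in the units of the state.
- get_obs(): the state, without advancing time (a new reading comes with each control period).
- viewer.grab_frame(name): name is "scene" or "top"; returns a dict with "pixels" (480x640x3 uint8, red, green, blue), "fovy" (degrees; the focal length in pixels is half the picture's height over the tangent of half this angle, whatever the lens; pixels are square), "cx", "cy" (the principal point, pixels), "world_to_cam" (4x4, takes a point from world to camera coordinates). Camera axes: x right, y up, looking along -z (the intrinsics and any distortion apply to the point x, -y, -z); pixel columns grow to the right and rows downward; lengths in m; the calibration is good to about 2 mm. A picture is of the moment at which its call begins. There is no depth.
- r.hand_in(): hands the job in; it is judged then, once.
Trained networks look in a picture, given as the dict that the camera call returned (one of the last four; its "shot" number tells which), for a name from the list of things; names that differ only in an ending like _2 or _b are one class to them, and where a whole thing is asked for, a point or a joint stands for the part that bears it (a point fixed in the world has none). Each returns a list of dicts, best first, with "score" (0 to 1); they miss things now and then, are a little off and sometimes report something else, mostly with a low value. They report only what shows in the picture. A call takes as long as a camera call. They do not tell look-alikes from the thing itself.
- viewer.trace(picture, thing): "pixels" (480x640 bool, what is visible of it) and "rect" ([left, top, right, bottom] in pixels, round what is visible of it).
The state is a dict: "clock": time; "joints": joint angles; "qvel": joint speeds; "tau": joint torques, N m; "tcp_pos": TCP position; "orientation": TCP orientation; "contact_force": force on the tool from outside, world axes, zero at the start; "moment": the same for the moment, N m; "grip_width": finger opening in m; "gripper_force": force on a finger pad.
Only numpy, scipy, OpenCV 4.12 (cv2) and the standard library are available. Lean on these libraries where they do the work, as an engineer would, in place of code of your own. Each camera call takes 0.05 s, during which the arm holds its last target. There are 200 camera calls.

## Working session

There is one attempt and no reset: what is moved stays moved. The work goes in short steps, Python scripts to look and compute and a tool call to move; the robot and the scene stay as the last step left them, time stands still between calls to the robot, and variables do not carry over. Pictures are saved under pics/ and viewed, at most 14 in all, crops included, and the job is handed in when it is done.

Besides the shell and the picture viewer there is one more tool, called after ">>>" as a command line: name --argument value ..., lists and objects as JSON in quotes. play_rows: Moves the arm, as the interface text tells. Shifts and turns lie within -1 to 1; 1 stands for 0.2 m of shift or pi/2 rad of turn. Its arguments: {"type":"object","properties":{"commands":{"type":"array","items":{"type":"array","items":{"type":"array","items":{"type":"number","minimum":-1,"maximum":1}}}},"grip_force":{"type":"number"}},"required":["commands"]}

```bash
mkdir -p pics; cat > h.py <<'E'
import numpy as np, cv2
from bench import get_obs, viewer, r
def grab(n,fn=None):
    p=viewer.grab_frame(n)
    if fn: cv2.imwrite('pics/'+fn,p['pixels'][:,:,::-1])
    return p
def ray(p,u,v):
    f=240/np.tan(np.radians(p['fovy'])/2)
    M=np.array(p['world_to_cam']);R=M[:3,:3];c=-R.T@M[:3,3]
    d=R.T@np.array([(u-p['cx'])/f,-(v-p['cy'])/f,-1]);return c,d
def onz(p,u,v,z):
    c,d=ray(p,u,v);return c+d*(z-c[2])/d[2]
def proj(p,X):
    f=240/np.tan(np.radians(p['fovy'])/2)
    M=np.array(p['world_to_cam']);x=M[:3,:3]@np.array(X)+M[:3,3]
    return p['cx']+f*x[0]/-x[2],p['cy']-f*x[1]/-x[2]
E
python3 - <<'E'
from h import *
for n in('scene','top'):
    p=grab(n,n+'0.png'); print(n,p['fovy'],p['cx'],p['cy'],[k for k in p],ray(p,320,240))
    for t in['rest_blue','rest_grey','packer_red','packer_yellow','packer_white','packer_green','packer_black','mat']:
        for o in viewer.trace(p,t)[:3]: print(t,round(o['score'],2),[int(x) for x in o['rect']])
o=get_obs();print(o)
E
```

```text
scene 46.88308644265605 322.6486521966087 233.73746184913807 ['pixels', 'fovy', 'cx', 'cy', 'world_to_cam', 'shot'] (array([-0.22406282,  0.70855434,  0.60312262]), array([ 0.63439441, -0.59597855, -0.49244717]))
rest_blue 0.64 [215, 223, 265, 276]
rest_grey 0.92 [302, 181, 347, 229]
packer_red 0.72 [181, 264, 207, 288]
packer_red 0.71 [215, 224, 248, 253]
packer_red 0.35 [363, 240, 400, 259]
packer_yellow 0.57 [309, 191, 326, 213]
packer_white 0.6 [416, 217, 446, 236]
packer_green 0.75 [368, 240, 401, 259]
packer_black 0.74 [228, 295, 270, 324]
mat 0.58 [285, 259, 338, 295]
top 46.96711161172046 313.73355203470925 234.8998248167508 ['pixels', 'fovy', 'cx', 'cy', 'world_to_cam', 'shot'] (array([ 0.42809113, -0.01716539,  1.27911919]), array([ 0.07931089, -0.01390671, -0.99686023]))
rest_blue 0.97 [216, 190, 242, 234]
rest_grey 0.97 [332, 177, 362, 225]
packer_red 0.82 [212, 194, 240, 219]
packer_red 0.62 [177, 199, 201, 215]
packer_yellow 0.59 [331, 186, 358, 210]
packer_white 0.7 [397, 279, 420, 301]
packer_green 0.79 [323, 275, 355, 297]
packer_black 0.73 [182, 262, 206, 280]
{'clock': 0.9, 'joints': array([ 1.06793238,  0.47698169,  0.02238658,  1.55537456, -0.01147853,
        1.10929054, -0.08309377]), 'qvel': array([-0.00081065, -0.00131778, -0.00025002, -0.00219102,  0.00107525,
       -0.00091081,  0.00052858]), 'tau': array([-9.23649386e-04, -5.96315324e+01,  1.60664152e+00, -2.81549907e+01,
        1.26015820e-02,  1.56018508e-03,  2.05110484e-05]), 'tcp_pos': array([ 0.25962133, -0.62311161,  0.2313307 ]), 'orientation': array([3.08052155e+00, 6.16071776e-01, 3.38507666e-05]), 'contact_force': array([-0.14428339, -0.73383885, -0.21235785]), 'moment': array([-0.03660021,  0.00060327, -0.00431242]), 'gripper_force': 0.0, 'grip_width': 0.08531603565363302}
```

View pics/top0.png

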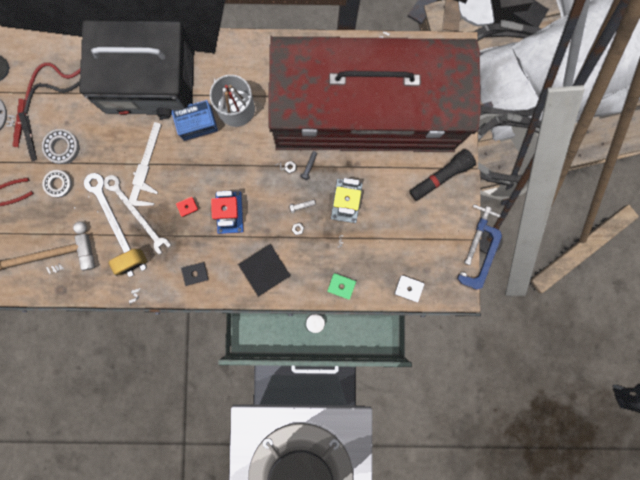

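View pics/scene0.png

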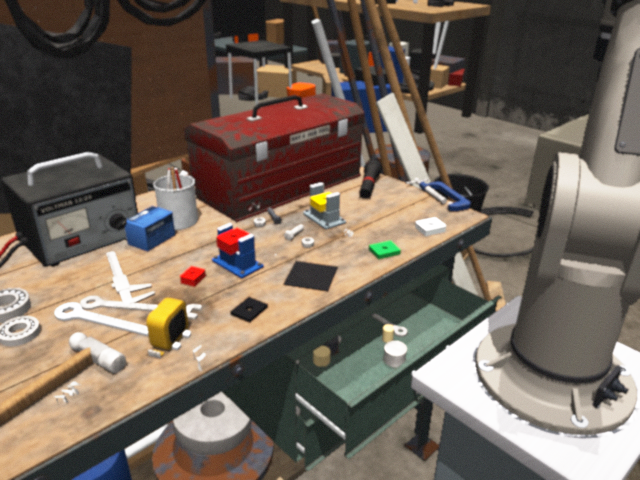

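The top view shows the real red packer at (225,208) in the blue rest and yellow at (347,199) in the grey rest. Black is at (194,273), the mat at (264,270), green at (342,287) and white at (409,289). The small red plate at (187,207) is the look-alike. The thicknesses give the plan: blue rest 32 = yellow 20 + green 12, grey rest 40 = red 24 + white 16, and black stays on the bench.

```bash
cat >> h.py <<'E'
HS={'red':((165,130,70),(180,255,255),(0,130,70),(8,255,255)),'yellow':((22,110,90),(35,255,255)),'green':((50,90,50),(80,255,255)),'white':((0,0,180),(180,45,255))}
def find(p,name,rect,z,pad=6):
    """top face polygon centre and long-side yaw (world) by colour mask in a region"""
    hsv=cv2.cvtColor(p['pixels'],cv2.COLOR_RGB2HSV);h=HS[name]
    m=cv2.inRange(hsv,h[0],h[1])
    if len(h)>2:m|=cv2.inRange(hsv,h[2],h[3])
    l,t,rr,b=[int(x) for x in rect];k=np.zeros_like(m);k[t-pad:b+pad,l-pad:rr+pad]=1;m*=k
    n,L,S,C=cv2.connectedComponentsWithStats(m);i=1+np.argmax(S[1:,4])
    c=max(cv2.findContours((L==i).astype('uint8'),cv2.RETR_EXTERNAL,cv2.CHAIN_APPROX_NONE)[0],key=len)
    P=np.array([onz(p,u,v,z)[:2] for u,v in c[:,0]],np.float32)*1000
    (cx,cy),(w,hh),a=cv2.minAreaRect(P)
    if w>hh: a+=90   # a: width-dir angle; long side dir
    la=a+90 if w<=hh else a-90
    return np.round([cx,cy,min(w,hh),max(w,hh),(la+90)%180-90],1),S[i,4]
E
python3 - <<'E'
from h import *
p=grab('top')
for n,z,R in(('red',.068,(212,194,240,219)),('yellow',.056,(331,186,358,210)),('green',.012,(327,274,357,299)),('white',.016,(397,279,420,301))):
    print(n,find(p,n,R,z,2))
I=p['pixels'][:,:,::-1]
def cr(x,y): return cv2.resize(I[y-25:y+25,x-33:x+33],(396,300),interpolation=cv2.INTER_CUBIC)
cv2.imwrite('pics/c.png',np.vstack([np.hstack([cr(227,210),cr(347,200)]),np.hstack([cr(342,287),cr(409,289)])]))
# mat
for o in viewer.trace(p,'mat')[:1]: print('mat',o['rect'])
print('mat c',onz(p,264,270,.003))
E
```

```text
red (array([594.5, 178.6,  47. ,  55.4, -85.8]), np.int32(496))
yellow (array([620.5, -93.3,  44.6,  54.8,  81.2]), np.int32(428))
green (array([424.7, -84.4,  43.5,  53.2,  69.8]), np.int32(419))
white (array([ 419.7, -240.3,   46.7,   57.6,   70.8]), np.int32(475))
mat [181.6, 261.7, 206.3, 281.1]
mat c [0.45855225 0.09331427 0.003     ]
```

View pics/c.png

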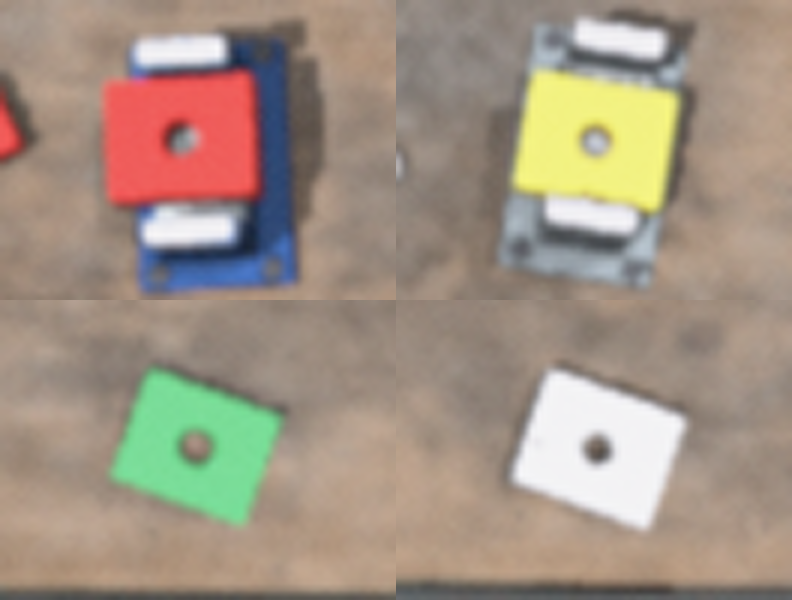

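The crops confirm the measured plates: sizes within 3 mm of 44 x 54. Blue-rest rims are centred at crop (181,51) and (190,230); grey-rest rims at (620,39) and (592,213).

```bash
python3 - <<'E'
from h import *
p=grab('top'); 
for n,ox,a,b in(('blue',194,(181,51),(190,230)),('grey',314-66,(620,39),(592,213))):
    oy=185 if n=='blue' else 175
    P=[onz(p,ox+q[0]/6-.5,oy+q[1]/6-.5,.076)*1000 for q in(a,b)]
    d=P[0]-P[1];print(n,(P[0]+P[1])/2,np.hypot(*d[:2]),np.degrees(np.arctan2(d[1],d[0])))
# second view: packers in scene camera; projected hole centres vs. colour
s=grab('scene','s1.png')
for n,X in(('red',(.5945,.1786,.068)),('yellow',(.6205,-.0933,.056)),('green',(.4247,-.0844,.012)),('white',(.4197,-.2403,.016))):
    u,v=proj(s,X);print(n,u,v);cv2.circle(s['pixels'],(int(u*1),int(v)),1,(255,0,255),-1)
cv2.imwrite('pics/s1.png',cv2.resize(s['pixels'][170:290,200:460,::-1],(780,360),interpolation=cv2.INTER_CUBIC))
from scipy.spatial.transform import Rotation as Ro
print(Ro.from_rotvec(get_obs()['orientation']).as_matrix().round(3))
E
```

```text
blue [591.76969807 176.66910348  76.        ] 66.1545409388036 4.403376793996205
grey [622.95165719 -95.52462549  76.        ] 65.36374634663179 -8.626439671542125
red 232.2003149194456 235.59544804813376
yellow 323.1436567177105 198.11044613872022
green 382.8814084048802 247.47956012810087
white 429.97330156136286 223.8077029132713
[[ 0.923  0.385  0.   ]
 [ 0.385 -0.923 -0.   ]
 [ 0.     0.    -1.   ]]
```

View pics/s1.png

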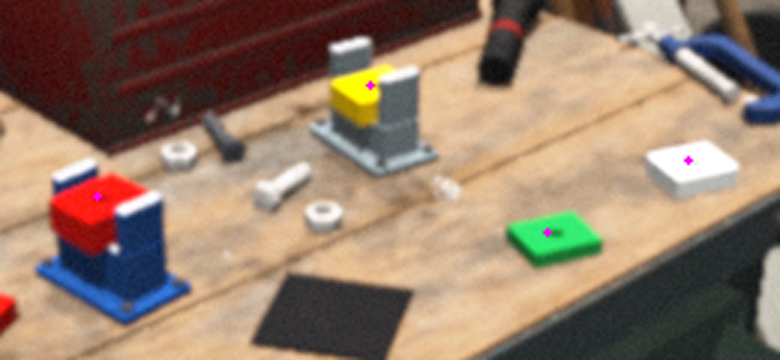

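```bash
cat > go.py <<'E'
# usage: go.py x y z yaw(deg) [x y z yaw ...] (mm): chain of calls, from the present pose
import sys,numpy as np
from h import get_obs
from scipy.spatial.transform import Rotation as Ro
o=get_obs();R=Ro.from_rotvec(o['orientation']).as_matrix();P=o['tcp_pos']*1000
th=np.degrees(np.arctan2(R[1,0],R[0,0]))
print(round(float(o['clock']),2),P.round(1),round(th,2),o['contact_force'].round(1),round(float(o['grip_width']),4))
a=[float(x) for x in sys.argv[1:]]
for i in range(0,len(a),4):
    T=np.array(a[i:i+3]);y=a[i+3];n=1
    D=T-P
    c,s=np.cos(np.radians(th)),np.sin(np.radians(th))
    d=np.array([c*D[0]+s*D[1],s*D[0]-c*D[1],-D[2]])/200
    n=int(np.ceil(abs(d).max()))
    print(n,'x',(d/n).round(4),'turn',round((th-y)/90,4),'rows',int(np.ceil(np.linalg.norm(d)/n*200/41.7))+1)
    P,th=T,y
E
python3 go.py 620.5 -93.3 200 22.62 620.5 -93.3 120 -8.7 620.5 -93.3 38 -8.7
```

```text
1.1 [ 259.6 -623.1  231.3] 22.62 [ 0.4 -0.3  0. ] 0.0853
3 x [ 0.8948 -0.5837  0.0522] turn 0.0 rows 7
1 x [0.  0.  0.4] turn 0.348 rows 3
1 x [ 0.   -0.    0.41] turn 0.0 rows 3
```

>>> play_rows --commands '[[[-1,0.895,-0.584,0.05,0],[-1,0.895,-0.584,0.05,0],[-1,0.895,-0.584,0.05,0],[-1,0.895,-0.584,0.05,0],[-1,0.895,-0.584,0.05,0],[-1,0.895,-0.584,0.05,0],[-1,0.895,-0.584,0.05,0]]]' --grip_force 40

```text
clock: 1.68
tcp_pos: [0.3829, -0.4429, 0.2215]
orientation: [-3.078, -0.627, -0.002]
contact_force: [-0.6, -0.8, 0.4]
grip_width: 0.0855
gripper_force: 0.0
```

>>> play_rows --commands '[[[-1,0.895,-0.584,0.05,0],[-1,0.895,-0.584,0.05,0],[-1,0.895,-0.584,0.05,0],[-1,0.895,-0.584,0.05,0],[-1,0.895,-0.584,0.05,0],[-1,0.895,-0.584,0.05,0],[-1,0.895,-0.584,0.05,0]]]'

```text
clock: 2.27
tcp_pos: [0.502, -0.2676, 0.2113]
orientation: [-3.079, -0.623, -0.001]
contact_force: [0.0, -0.6, 0.1]
grip_width: 0.0852
gripper_force: 0.0
```

>>> play_rows --commands '[[[-1,0.895,-0.584,0.05,0.348],[-1,0.895,-0.584,0.05,0.348],[-1,0.895,-0.584,0.05,0.348],[-1,0.895,-0.584,0.05,0.348],[-1,0.895,-0.584,0.05,0.348],[-1,0.895,-0.584,0.05,0.348],[-1,0.895,-0.584,0.05,0.348],[-1,0.895,-0.584,0.05,0.348],[-1,0.895,-0.584,0.05,0.348]]]'

```text
clock: 3.02
tcp_pos: [0.6196, -0.097, 0.2012]
orientation: [3.13, -0.244, -0.001]
contact_force: [0.4, -0.9, 0.4]
grip_width: 0.0854
gripper_force: 0.0
```

```bash
python3 go.py 620.5 -93.3 110 -8.7 620.5 -93.3 38 -8.7 620.5 -93.3 150 -8.7 458 93 150 0 458 93 6 0
```

```text
3.02 [619.6 -97.  201.2] -8.92 [ 0.4 -0.9  0.4] 0.0854
1 x [ 0.0014 -0.0189  0.4561] turn -0.0024 rows 4
1 x [ 0.   -0.    0.36] turn 0.0 rows 3
1 x [ 0.   -0.   -0.56] turn 0.0 rows 4
1 x [-0.9441 -0.7979 -0.    ] turn -0.0967 rows 7
1 x [0.   0.   0.72] turn 0.0 rows 5
```

>>> play_rows --commands '[[[-1,0,0,0.45,0],[-1,0,0,0.45,0],[-1,0,0,0.45,0],[-1,0,0,0.45,0],[-1,0,0,0.45,0],[-1,0,0,0.45,0]]]'

```text
clock: 3.52
tcp_pos: [0.6221, -0.0943, 0.1139]
orientation: [3.132, -0.24, 0.006]
contact_force: [0.4, -1.1, 0.7]
grip_width: 0.0851
gripper_force: 0.0
```

```bash
python3 go.py 620.5 -93.3 38 -8.7; python3 -c "
from h import *
p=grab('top','t1.png');s=grab('scene')
cv2.imwrite('pics/g1.png',cv2.resize(s['pixels'][130:250,240:400,::-1],(800,600),interpolation=cv2.INTER_CUBIC))"
```

```text
3.52 [622.1 -94.3 113.9] -8.78 [ 0.4 -1.1  0.7] 0.0851
1 x [-0.0088 -0.0036  0.3797] turn -0.0009 rows 3
```

View pics/g1.png

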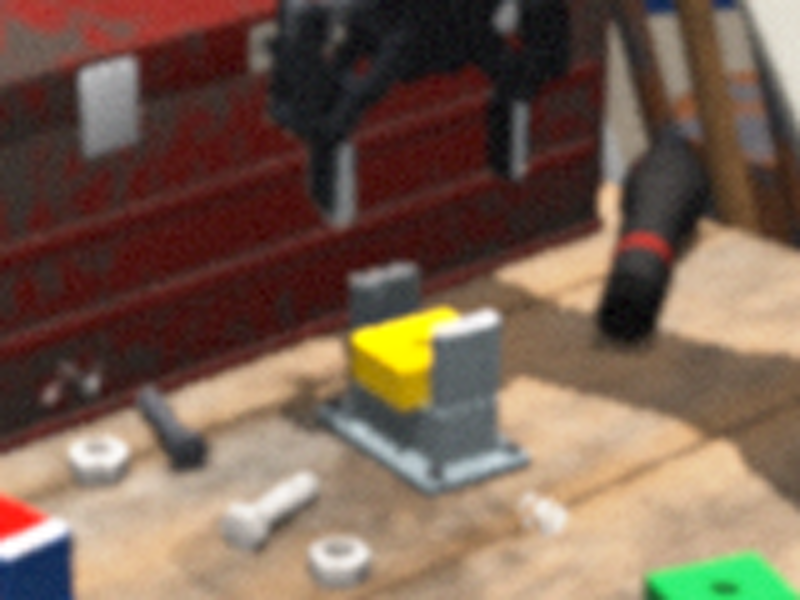

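The open fingers straddle the yellow packer along its long side, ready to go down.

>>> play_rows --commands '[[[-1,0,0,0.37,0],[-1,0,0,0.37,0],[-1,0,0,0.37,0],[-1,0,0,0.37,0],[1,0,0,0.37,0],[1,0,0,0.37,0],[1,0,0,0.37,0],[1,0,0,0.37,0],[1,0,0,0.37,0],[1,0,0,0.37,0],[1,0,0,0.37,0],[1,0,0,0.37,0]]]'

```text
clock: 4.62
tcp_pos: [0.6225, -0.0933, 0.04]
orientation: [3.132, -0.239, 0.007]
contact_force: [-0.5, 0.1, 6.0]
grip_width: 0.0528
gripper_force: 42.2
```

```bash
python3 go.py; python3 -c "
from h import *
s=grab('scene')
cv2.imwrite('pics/g2.png',cv2.resize(s['pixels'][130:250,240:400,::-1],(800,600),interpolation=cv2.INTER_CUBIC))"
```

```text
4.62 [622.5 -93.3  40. ] -8.71 [-0.5  0.1  6. ] 0.0528
```

View pics/g2.png

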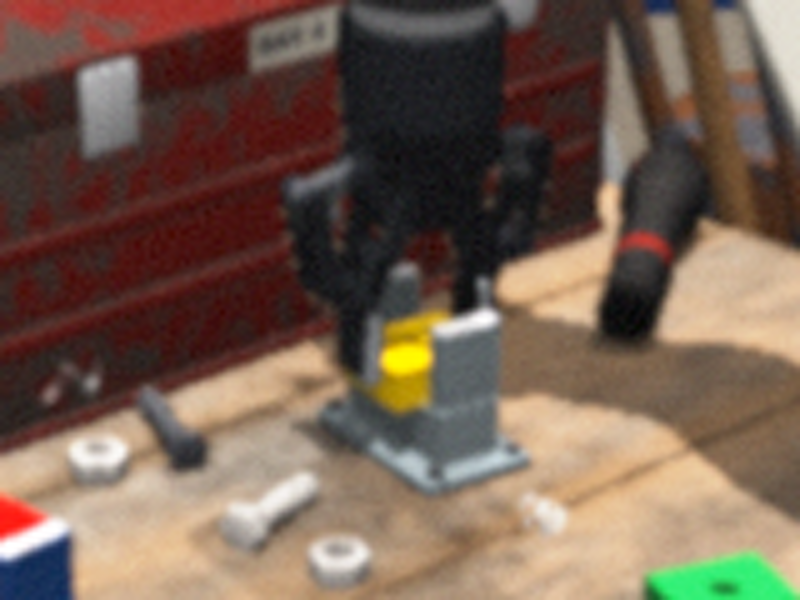

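Yellow is held between the fingers at (400,360) with 53 mm of opening, so the grasp is good. Next it goes to the mat.

>>> play_rows --commands '[[[1,0,0,-0.1,0],[1,0,0,-0.3,0],[1,0,0,-0.5,0],[1,0,0,-0.55,0],[1,0,0,-0.55,0]]]'

```text
clock: 5.08
tcp_pos: [0.6239, -0.0934, 0.1531]
orientation: [3.132, -0.239, 0.016]
contact_force: [0.9, -0.2, -0.7]
grip_width: 0.053
gripper_force: 46.2
```

>>> play_rows --commands '[[[1,-0.95,-0.79,0,-0.097],[1,-0.95,-0.79,0,-0.097],[1,-0.95,-0.79,0,-0.097],[1,-0.95,-0.79,0,-0.097],[1,-0.95,-0.79,0,-0.097],[1,-0.95,-0.79,0,-0.097],[1,-0.95,-0.79,0,-0.097],[1,-0.95,-0.79,0,-0.097],[1,-0.95,-0.79,0,-0.097]]]'

```text
clock: 5.83
tcp_pos: [0.4567, 0.0915, 0.1471]
orientation: [3.141, 0.001, 0.0]
contact_force: [-0.5, -0.4, -0.9]
grip_width: 0.0528
gripper_force: 46.2
```

```bash
python3 go.py 458 93 9 0
```

```text
5.83 [456.7  91.5 147.1] 0.05 [-0.5 -0.4 -0.9] 0.0528
1 x [ 0.0066 -0.0076  0.6907] turn 0.0005 rows 5
```

>>> play_rows --commands '[[[1,0,0,0.2,0],[1,0,0,0.4,0],[1,0,0,0.6,0],[1,0,0,0.67,0],[1,0,0,0.69,0],[1,0,0,0.69,0],[1,0,0,0.69,0]]]'

```text
clock: 6.42
tcp_pos: [0.4575, 0.0906, 0.009]
orientation: [3.141, -0.003, -0.0]
contact_force: [0.9, 0.0, -0.8]
grip_width: 0.0526
gripper_force: 46.5
```

>>> play_rows --commands '[[[-1,0,0,0,0],[-1,0,0,0,0],[-1,0,0,0,0],[-1,0,0,0,0],[-1,0,0,0,0],[-1,0,0,-0.3,0],[-1,0,0,-0.7,0],[-1,0,0,-0.7,0],[-1,0,0,-0.7,0]]]'

```text
clock: 7.17
tcp_pos: [0.4591, 0.0927, 0.1544]
orientation: [-3.14, -0.001, -0.011]
contact_force: [1.1, -1.2, 0.3]
grip_width: 0.0854
gripper_force: 0.0
```

```bash
python3 go.py 594.5 178.6 150 4.3 594.5 178.6 44 4.3
```

```text
7.17 [459.1  92.7 154.4] 0.03 [ 1.1 -1.2  0.3] 0.0854
1 x [ 0.6772 -0.4292  0.0221] turn -0.0475 rows 5
1 x [0.   0.   0.53] turn 0.0 rows 4
```

>>> play_rows --commands '[[[-1,0.677,-0.429,0,-0.0475],[-1,0.677,-0.429,0,-0.0475],[-1,0.677,-0.429,0,-0.0475],[-1,0.677,-0.429,0,-0.0475],[-1,0.677,-0.429,0,-0.0475],[-1,0.677,-0.429,0,-0.0475],[-1,0.677,-0.429,0,-0.0475]]]'

```text
clock: 7.75
tcp_pos: [0.5912, 0.1772, 0.1487]
orientation: [3.139, 0.118, -0.002]
contact_force: [-0.3, -0.5, -0.4]
grip_width: 0.0856
gripper_force: 0.0
```

```bash
python3 go.py 594.5 178.6 46 4.3;python3 - <<'E'
from h import *
p=grab('top');print(find(p,'yellow',(245,250,285,290),.023,2))
E
```

```text
7.75 [591.2 177.2 148.7] 4.31 [-0.3 -0.5 -0.4] 0.0856
1 x [ 0.0167 -0.0055  0.5137] turn 0.0001 rows 4
(array([457. ,  89.3,  47.6,  50.2, -89.3]), np.int32(355))
```

>>> play_rows --commands '[[[-1,0.005,0,0.51,0],[-1,0.005,0,0.51,0],[-1,0.005,0,0.51,0],[-1,0.005,0,0.51,0],[-1,0.005,0,0.51,0],[1,0.005,0,0.51,0],[1,0.005,0,0.51,0],[1,0.005,0,0.51,0],[1,0.005,0,0.51,0],[1,0.005,0,0.51,0],[1,0.005,0,0.51,0],[1,0.005,0,0.51,0]]]'

```text
clock: 8.8
tcp_pos: [0.5945, 0.1782, 0.0497]
orientation: [-3.138, -0.118, -0.006]
contact_force: [-1.6, -0.7, 6.5]
grip_width: 0.0529
gripper_force: 42.8
```

```bash
python3 go.py 594 178.6 150 4.3  607 40 150 -3 623 -95.5 150 -8.7 623 -95.5 40 -8.7
```

```text
8.8 [594.5 178.2  49.7] 4.29 [-1.6 -0.7  6.5] 0.0529
1 x [-0.0022 -0.0023 -0.5016] turn -0.0001 rows 4
1 x [ 0.0129  0.6959 -0.    ] turn 0.0811 rows 5
1 x [ 0.1153  0.6724 -0.    ] turn 0.0633 rows 5
1 x [ 0.   -0.    0.55] turn 0.0 rows 4
```

>>> play_rows --commands '[[[1,0,0,-0.1,0],[1,0,0,-0.3,0],[1,0,0,-0.5,0],[1,0,0,-0.5,0],[1,0,0,-0.5,0]]]'

```text
clock: 9.22
tcp_pos: [0.5953, 0.1786, 0.1514]
orientation: [-3.137, -0.117, -0.012]
contact_force: [-0.1, -0.3, -1.1]
grip_width: 0.0527
gripper_force: 42.4
```

>>> play_rows --commands '[[[1,0.013,0.696,0,0.081],[1,0.013,0.696,0,0.081],[1,0.013,0.696,0,0.081],[1,0.013,0.696,0,0.081],[1,0.013,0.696,0,0.081],[1,0.013,0.696,0,0.081],[1,0.013,0.696,0,0.081]]]'

```text
clock: 9.8
tcp_pos: [0.6055, 0.0404, 0.1468]
orientation: [-3.14, 0.08, 0.002]
contact_force: [-0.4, 1.5, -0.2]
grip_width: 0.053
gripper_force: 42.4
```

>>> play_rows --commands '[[[1,0.115,0.672,0,0.063],[1,0.115,0.672,0,0.063],[1,0.115,0.672,0,0.063],[1,0.115,0.672,0,0.063],[1,0.115,0.672,0,0.063],[1,0.115,0.672,0,0.063],[1,0.115,0.672,0,0.063],[1,0.115,0.672,0,0.063]]]'

```text
clock: 10.47
tcp_pos: [0.6221, -0.0932, 0.1472]
orientation: [-3.132, 0.231, 0.0]
contact_force: [-0.4, 0.4, -1.7]
grip_width: 0.0531
gripper_force: 42.4
```

```bash
python3 go.py 623 -95.5 43.5 -8.7
```

```text
10.47 [622.1 -93.2 147.2] -8.43 [-0.4  0.4 -1.7] 0.0531
1 x [0.0059 0.0106 0.5185] turn 0.003 rows 4
```

>>> play_rows --commands '[[[1,0,0.005,0.15,0.003],[1,0,0.005,0.25,0.003],[1,0,0.005,0.35,0.003],[1,0,0.005,0.45,0.003],[1,0,0.005,0.48,0.003],[1,0,0.005,0.5,0.003],[1,0,0.005,0.515,0.003],[1,0,0.005,0.515,0.003]]]'

```text
clock: 11.13
tcp_pos: [0.6224, -0.0967, 0.0448]
orientation: [-3.132, 0.243, -0.001]
contact_force: [0.4, 0.6, -1.2]
grip_width: 0.0527
gripper_force: 42.4
```

```bash
python3 go.py 623 -95.5 43 -8.7
```

```text
11.13 [622.4 -96.7  44.8] -8.88 [ 0.4  0.6 -1.2] 0.0527
1 x [ 0.0021 -0.0063  0.009 ] turn -0.002 rows 2
```

Lower a touch more, release and back off, then look.

>>> play_rows --commands '[[[1,0,0,0.007,0],[1,0,0,0.007,0],[-1,0,0,0.007,0],[-1,0,0,0.007,0],[-1,0,0,0.007,0],[-1,0,0,0.007,0],[-1,0,0,0.007,0],[-1,0,0,-0.2,0],[-1,0,0,-0.4,0],[-1,0,0,-0.55,0],[-1,0,0,-0.55,0]]]'

```text
clock: 12.05
tcp_pos: [0.6262, -0.0977, 0.1616]
orientation: [3.132, -0.245, 0.018]
contact_force: [0.6, 0.2, 0.8]
grip_width: 0.0852
gripper_force: 0.0
```

```bash
python3 go.py 457.5 91 152 0 457.5 91 7 0;python3 - <<'E'
from h import *
s=grab('scene')
cv2.imwrite('pics/g3.png',cv2.resize(s['pixels'][150:290,200:400,::-1],(800,560),interpolation=cv2.INTER_CUBIC))
E
```

```text
12.05 [626.2 -97.7 161.6] -8.95 [0.6 0.2 0.8] 0.0852
1 x [-0.9798 -0.8006  0.0478] turn -0.0994 rows 8
1 x [0.    0.    0.725] turn 0.0 rows 5
```

View pics/g3.png

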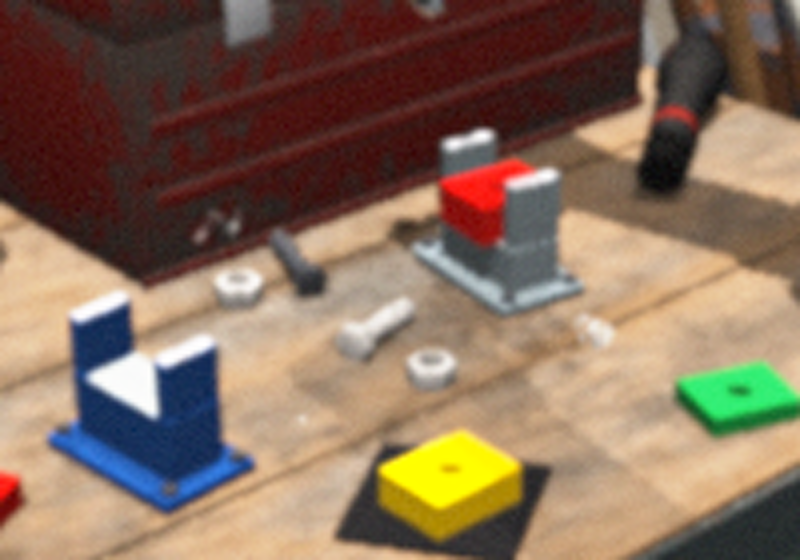

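Red lies flat in the grey rest (around 490,200), the blue saddle is empty and yellow is on the mat (450,480). Now the yellow packer.

>>> play_rows --commands '[[[-1,-0.97,-0.8,0.04,-0.098],[-1,-0.97,-0.8,0.04,-0.098],[-1,-0.97,-0.8,0.04,-0.098],[-1,-0.97,-0.8,0.04,-0.098],[-1,-0.97,-0.8,0.04,-0.098],[-1,-0.97,-0.8,0.04,-0.098],[-1,-0.97,-0.8,0.04,-0.098],[-1,-0.97,-0.8,0.04,-0.098],[-1,-0.97,-0.8,0.04,-0.098]]]'

```text
clock: 12.85
tcp_pos: [0.4549, 0.0906, 0.1459]
orientation: [3.141, -0.002, -0.001]
contact_force: [0.1, -0.0, 0.0]
grip_width: 0.0852
gripper_force: 0.0
```

```bash
python3 go.py 457.5 91 8 0;python3 - <<'E'
from h import *
p=grab('top')
print(find(p,'red',(331,180,358,210),.060,2))
I=p['pixels'][:,:,::-1]
cv2.imwrite('pics/t2.png',cv2.resize(I[170:300,200:373],(798,600),interpolation=cv2.INTER_CUBIC))
E
```

```text
12.85 [454.9  90.6 145.9] -0.07 [ 0.1 -0.   0. ] 0.0852
1 x [ 0.0128 -0.002   0.6893] turn -0.0008 rows 5
(array([620.9, -94.4,  46. ,  55.4,  82.2]), np.int32(452))
```

View pics/t2.png

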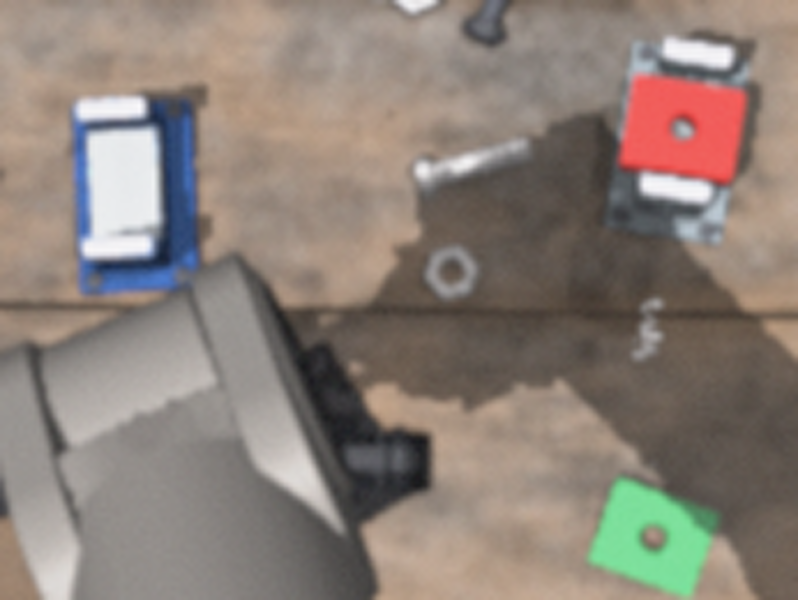

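Top view: red sits between the grey rims, about 2 mm from centre, and the blue saddle is clear.

>>> play_rows --commands '[[[-1,0.005,0,0.69,0],[-1,0.005,0,0.69,0],[-1,0.005,0,0.69,0],[-1,0.005,0,0.69,0],[-1,0.005,0,0.69,0],[-1,0.005,0,0.69,0],[1,0.005,0,0.69,0],[1,0.005,0,0.69,0],[1,0.005,0,0.69,0],[1,0.005,0,0.69,0],[1,0.005,0,0.69,0],[1,0.005,0,0.69,0]]]'

```text
clock: 13.9
tcp_pos: [0.4575, 0.091, 0.01]
orientation: [-3.141, 0.004, -0.005]
contact_force: [0.1, -0.7, 4.9]
grip_width: 0.0533
gripper_force: 41.4
```

```bash
python3 go.py 457.5 91 150 0 592.5 176.7 150 4.4
```

```text
13.9 [457.5  91.   10. ] -0.14 [ 0.1 -0.7  4.9] 0.0533
1 x [ 1.000e-04 -2.000e-04 -7.002e-01] turn -0.0015 rows 5
1 x [ 0.675  -0.4285 -0.    ] turn -0.0489 rows 5
```

>>> play_rows --commands '[[[1,0,0,-0.1,0],[1,0,0,-0.3,0],[1,0,0,-0.5,0],[1,0,0,-0.7,0],[1,0,0,-0.7,0],[1,0,0,-0.7,0]]]'

```text
clock: 14.4
tcp_pos: [0.4581, 0.0913, 0.1517]
orientation: [-3.14, 0.004, -0.012]
contact_force: [-0.5, -0.5, -0.6]
grip_width: 0.053
gripper_force: 43.2
```

>>> play_rows --commands '[[[1,0.677,-0.428,0,-0.049],[1,0.677,-0.428,0,-0.049],[1,0.677,-0.428,0,-0.049],[1,0.677,-0.428,0,-0.049],[1,0.677,-0.428,0,-0.049],[1,0.677,-0.428,0,-0.049],[1,0.677,-0.428,0,-0.049],[1,0.677,-0.428,0,-0.049]]]'

```text
clock: 15.07
tcp_pos: [0.5902, 0.1751, 0.1475]
orientation: [3.138, 0.117, -0.003]
contact_force: [-0.1, 0.5, -1.5]
grip_width: 0.053
gripper_force: 43.2
```

```bash
python3 go.py 592.5 176.7 51.5 4.4
```

```text
15.07 [590.2 175.1 147.5] 4.28 [-0.1  0.5 -1.5] 0.053
1 x [ 0.0122 -0.0073  0.4798] turn -0.0014 rows 4
```

>>> play_rows --commands '[[[1,0.003,0,0.15,0],[1,0.003,0,0.25,0],[1,0.003,0,0.35,0],[1,0.003,0,0.42,0],[1,0.003,0,0.45,0],[1,0.003,0,0.48,0],[1,0.003,0,0.48,0],[1,0.003,0,0.48,0]]]'

```text
clock: 15.73
tcp_pos: [0.5924, 0.1762, 0.053]
orientation: [-3.139, -0.118, -0.001]
contact_force: [-0.6, -0.4, -0.4]
grip_width: 0.0527
gripper_force: 43.2
```

```bash
python3 go.py 592.5 176.7 51 4.4
```

```text
15.73 [592.4 176.2  53. ] 4.29 [-0.6 -0.4 -0.4] 0.0527
1 x [ 0.0006 -0.0027  0.0099] turn -0.0012 rows 2
```

>>> play_rows --commands '[[[1,0,0,0.009,0],[1,0,0,0.009,0],[-1,0,0,0.009,0],[-1,0,0,0.009,0],[-1,0,0,0.009,0],[-1,0,0,0.009,0],[-1,0,0,0.009,0],[-1,0,0,-0.2,0],[-1,0,0,-0.4,0],[-1,0,0,-0.5,0],[-1,0,0,-0.5,0],[-1,0,0,-0.5,0]]]'

```text
clock: 16.73
tcp_pos: [0.5931, 0.1766, 0.1538]
orientation: [-3.139, -0.118, -0.005]
contact_force: [-0.5, 0.0, 0.2]
grip_width: 0.0849
gripper_force: 0.0
```

```bash
python3 go.py 507 -30 150 4.3 419.7 -240.3 150 -19.2 419.7 -240.3 2 -19.2
```

```text
16.73 [593.1 176.6 153.8] 4.3 [-0.5  0.   0.2] 0.0849
1 x [-0.5065  0.9979  0.0192] turn -0.0 rows 7
2 x [-0.2571  0.5079 -0.    ] turn 0.2611 rows 4
1 x [ 0.   -0.    0.74] turn 0.0 rows 5
```

>>> play_rows --commands '[[[-1,-0.506,0.998,0,0],[-1,-0.506,0.998,0,0],[-1,-0.506,0.998,0,0],[-1,-0.506,0.998,0,0],[-1,-0.506,0.998,0,0],[-1,-0.506,0.998,0,0],[-1,-0.506,0.998,0,0],[-1,-0.506,0.998,0,0]]]'

```text
clock: 17.4
tcp_pos: [0.5052, -0.0312, 0.1512]
orientation: [-3.139, -0.114, 0.003]
contact_force: [0.1, 1.1, -0.1]
grip_width: 0.0854
gripper_force: 0.0
```

>>> play_rows --commands '[[[-1,-0.257,0.508,0,0],[-1,-0.257,0.508,0,0],[-1,-0.257,0.508,0,0],[-1,-0.257,0.508,0,0],[-1,-0.257,0.508,0,0]]]'

```text
clock: 17.82
tcp_pos: [0.4625, -0.1356, 0.1517]
orientation: [-3.139, -0.116, 0.001]
contact_force: [-0.1, 0.6, 0.2]
grip_width: 0.0855
gripper_force: 0.0
```

>>> play_rows --commands '[[[-1,-0.257,0.508,0,0.261],[-1,-0.257,0.508,0,0.261],[-1,-0.257,0.508,0,0.261],[-1,-0.257,0.508,0,0.261],[-1,-0.257,0.508,0,0.261],[-1,-0.257,0.508,0,0.261],[-1,-0.257,0.508,0,0.261]]]'

```text
clock: 18.4
tcp_pos: [0.4205, -0.2383, 0.1521]
orientation: [-3.098, 0.514, -0.0]
contact_force: [-0.9, 0.2, 0.1]
grip_width: 0.0853
gripper_force: 0.0
```

```bash
python3 go.py 419.7 -240.3 4 -19.2;python3 - <<'E'
from h import *
p=grab('top')
print(find(p,'yellow',(206,185,243,225),.064,2))
s=grab('scene')
cv2.imwrite('pics/g4.png',cv2.resize(s['pixels'][150:290,200:400,::-1],(800,560),interpolation=cv2.INTER_CUBIC))
E
```

```text
18.4 [ 420.5 -238.3  152.1] -18.85 [-0.9  0.2  0.1] 0.0853
1 x [-4.000e-04  1.100e-02  7.403e-01] turn 0.0039 rows 5
(array([589.9, 178.2,  45. ,  55.8, -86.5]), np.int32(469))
```

View pics/g4.png

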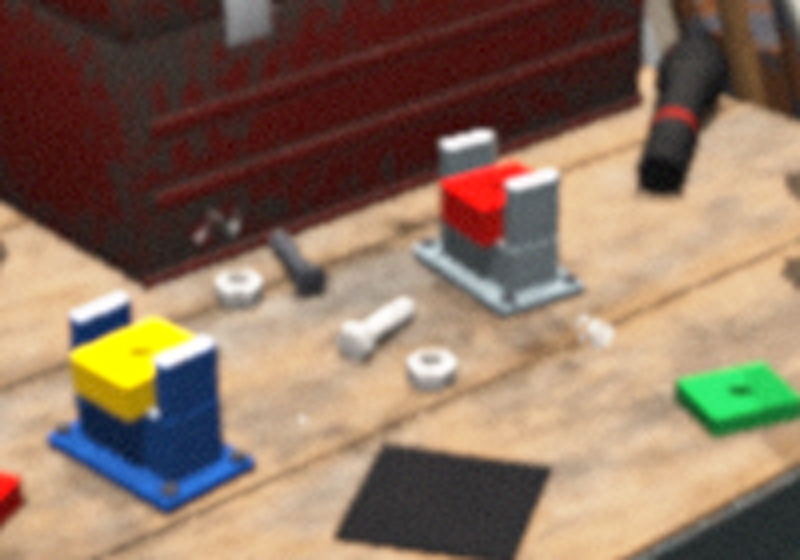

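The swap is done: yellow sits flat in the blue rest (140,360) and red in the grey rest (490,200). Next, white.

>>> play_rows --commands '[[[-1,0,0.005,0.2,0.002],[-1,0,0.005,0.4,0.002],[-1,0,0.005,0.6,0.002],[-1,0,0.005,0.7,0.002],[-1,0,0.005,0.745,0.002],[-1,0,0.005,0.745,0.002],[1,0,0.005,0.745,0.002],[1,0,0.005,0.745,0.002],[1,0,0.005,0.745,0.002],[1,0,0.005,0.745,0.002],[1,0,0.005,0.745,0.002],[1,0,0.005,0.745,0.002]]]'

```text
clock: 19.5
tcp_pos: [0.4201, -0.2421, 0.0051]
orientation: [3.096, -0.528, 0.005]
contact_force: [-0.1, 1.3, 6.7]
grip_width: 0.0526
gripper_force: 41.6
```

```bash
python3 go.py 419.7 -240.3 160 -19.2 624 -95.5 160 -8.7
```

```text
19.5 [ 420.1 -242.1    5.1] -19.36 [-0.1  1.3  6.7] 0.0526
1 x [-0.0047 -0.0078 -0.7743] turn -0.0018 rows 5
2 x [ 0.3633 -0.5098 -0.    ] turn -0.1167 rows 5
```

>>> play_rows --commands '[[[1,0,0,-0.1,0],[1,0,0,-0.3,0],[1,0,0,-0.5,0],[1,0,0,-0.7,0],[1,0,0,-0.77,0],[1,0,0,-0.77,0]]]'

```text
clock: 20.0
tcp_pos: [0.4215, -0.243, 0.1627]
orientation: [3.094, -0.529, 0.016]
contact_force: [0.3, -0.0, -1.6]
grip_width: 0.0529
gripper_force: 43.0
```

>>> play_rows --commands '[[[1,0.36,-0.509,0,0],[1,0.36,-0.509,0,0],[1,0.36,-0.509,0,0],[1,0.36,-0.509,0,0],[1,0.36,-0.509,0,0]]]'

```text
clock: 20.42
tcp_pos: [0.5218, -0.1669, 0.1569]
orientation: [-3.097, 0.521, -0.0]
contact_force: [-0.6, -1.0, -1.5]
grip_width: 0.0528
gripper_force: 42.9
```

>>> play_rows --commands '[[[1,0.36,-0.509,0,-0.117],[1,0.36,-0.509,0,-0.117],[1,0.36,-0.509,0,-0.117],[1,0.36,-0.509,0,-0.117],[1,0.36,-0.509,0,-0.117],[1,0.36,-0.509,0,-0.117],[1,0.36,-0.509,0,-0.117],[1,0.36,-0.509,0,-0.117]]]'

```text
clock: 21.08
tcp_pos: [0.6207, -0.0992, 0.1572]
orientation: [3.131, -0.246, -0.001]
contact_force: [0.7, 0.1, -0.4]
grip_width: 0.0529
gripper_force: 42.9
```

```bash
python3 go.py 622.5 -95.2 66 -8.7
```

```text
21.08 [620.7 -99.2 157.2] -8.98 [ 0.7  0.1 -0.4] 0.0529
1 x [ 0.0057 -0.0214  0.456 ] turn -0.0031 rows 4
```

>>> play_rows --commands '[[[1,0.003,-0.013,0.15,-0.002],[1,0.003,-0.013,0.25,-0.002],[1,0.003,-0.013,0.35,-0.002],[1,0.003,-0.013,0.4,-0.002],[1,0.003,-0.013,0.43,-0.002],[1,0.003,-0.013,0.45,-0.002],[1,0.003,-0.013,0.45,-0.002],[1,0.003,-0.013,0.45,-0.002]]]'

```text
clock: 21.75
tcp_pos: [0.6236, -0.095, 0.0682]
orientation: [3.133, -0.238, 0.002]
contact_force: [-0.1, 0.0, 0.5]
grip_width: 0.0526
gripper_force: 42.9
```

```bash
python3 go.py 622.5 -95.2 65 -8.7
```

```text
21.75 [623.6 -95.   68.2] -8.67 [-0.1  0.   0.5] 0.0526
1 x [-0.0054  0.0016  0.0161] turn 0.0003 rows 2
```

>>> play_rows --commands '[[[1,-0.003,0,0.014,0],[1,-0.003,0,0.014,0],[1,-0.003,0,0.014,0],[-1,-0.003,0,0.014,0],[-1,-0.003,0,0.014,0],[-1,-0.003,0,0.014,0],[-1,-0.003,0,0.014,0],[-1,-0.003,0,0.014,0],[-1,-0.003,0,-0.2,0],[-1,-0.003,0,-0.4,0],[-1,-0.003,0,-0.45,0],[-1,-0.003,0,-0.45,0]]]'

```text
clock: 22.75
tcp_pos: [0.6254, -0.0949, 0.1619]
orientation: [3.132, -0.237, 0.013]
contact_force: [0.3, -0.7, -0.8]
grip_width: 0.0857
gripper_force: 0.0
```

```bash
python3 go.py 424.7 -84.4 150 -20.2 424.7 -84.4 3 -20.2
```

```text
22.75 [625.4 -94.9 161.9] -8.67 [ 0.3 -0.7 -0.8] 0.0857
1 x [-0.9998  0.0991  0.0595] turn 0.1281 rows 6
1 x [ 0.    -0.     0.735] turn 0.0 rows 5
```

>>> play_rows --commands '[[[-1,-0.995,0.1,0.05,0.128],[-1,-0.995,0.1,0.05,0.128],[-1,-0.995,0.1,0.05,0.128],[-1,-0.995,0.1,0.05,0.128],[-1,-0.995,0.1,0.05,0.128],[-1,-0.995,0.1,0.05,0.128],[-1,-0.995,0.1,0.05,0.128],[-1,-0.995,0.1,0.05,0.128]]]'

```text
clock: 23.42
tcp_pos: [0.4234, -0.0846, 0.1474]
orientation: [-3.093, 0.55, -0.002]
contact_force: [0.2, -0.2, -0.3]
grip_width: 0.0855
gripper_force: 0.0
```

```bash
python3 go.py 424.7 -84.4 2 -20.2;python3 - <<'E'
from h import *
p=grab('top')
print(find(p,'white',(333,187,358,206),.076,0))
I=p['pixels'][:,:,::-1]
a=cv2.resize(I[170:230,310:390],(800,600),interpolation=cv2.INTER_CUBIC)
s=grab('scene')['pixels'][:,:,::-1]
b=cv2.resize(s[160:280,280:440],(800,600),interpolation=cv2.INTER_CUBIC)
cv2.imwrite('pics/g5.png',cv2.resize(np.hstack([a,b]),(800,300),interpolation=cv2.INTER_AREA))
E
```

```text
23.42 [423.4 -84.6 147.4] -20.17 [ 0.2 -0.2 -0.3] 0.0855
1 x [ 0.0056 -0.0029  0.7268] turn 0.0003 rows 5
(array([621.7, -89. ,  40. ,  50.8, -89.2]), np.int32(417))
```

View pics/g5.png

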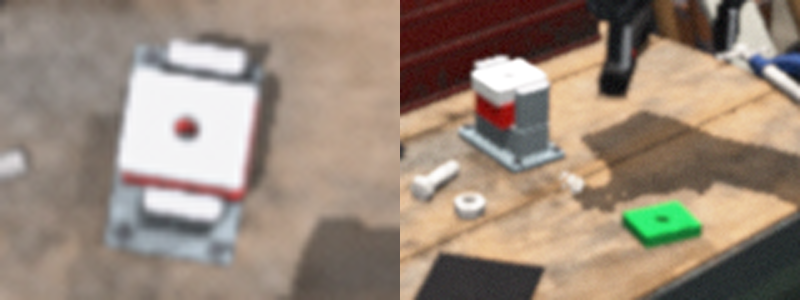

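White lies flat on red, level with the grey rims (left panel, 185,125). Now green.

>>> play_rows --commands '[[[-1,0.003,0,0.2,0],[-1,0.003,0,0.4,0],[-1,0.003,0,0.6,0],[-1,0.003,0,0.7,0],[-1,0.003,0,0.73,0],[-1,0.003,0,0.73,0],[1,0.003,0,0.73,0],[1,0.003,0,0.73,0],[1,0.003,0,0.73,0],[1,0.003,0,0.73,0],[1,0.003,0,0.73,0],[1,0.003,0,0.73,0]]]'

```text
clock: 24.52
tcp_pos: [0.4248, -0.0849, 0.003]
orientation: [-3.093, 0.551, -0.006]
contact_force: [-0.0, -0.4, 5.6]
grip_width: 0.0523
gripper_force: 40.8
```

```bash
python3 go.py 424.7 -84.4 155 -20.2 592 177 155 4.4
```

```text
24.52 [424.8 -84.9   3. ] -20.19 [-0.  -0.4  5.6] 0.0523
1 x [-0.0012 -0.0024 -0.76  ] turn 0.0001 rows 5
2 x [ 0.1669 -0.7577 -0.    ] turn -0.2733 rows 5
```

>>> play_rows --commands '[[[1,0,0,-0.1,0],[1,0,0,-0.3,0],[1,0,0,-0.5,0],[1,0,0,-0.7,0],[1,0,0,-0.76,0],[1,0,0,-0.76,0]]]'

```text
clock: 25.02
tcp_pos: [0.4263, -0.0852, 0.1583]
orientation: [-3.092, 0.551, -0.016]
contact_force: [-1.0, -0.2, -1.4]
grip_width: 0.0524
gripper_force: 42.9
```

>>> play_rows --commands '[[[1,0.165,-0.757,0,0],[1,0.165,-0.757,0,0],[1,0.165,-0.757,0,0],[1,0.165,-0.757,0,0],[1,0.165,-0.757,0,0],[1,0.165,-0.757,0,0]]]'

```text
clock: 25.52
tcp_pos: [0.5064, 0.0478, 0.1527]
orientation: [-3.094, 0.545, 0.001]
contact_force: [0.5, -1.0, -0.3]
grip_width: 0.0523
gripper_force: 42.8
```

>>> play_rows --commands '[[[1,0.165,-0.757,0,-0.273],[1,0.165,-0.757,0,-0.273],[1,0.165,-0.757,0,-0.273],[1,0.165,-0.757,0,-0.273],[1,0.165,-0.757,0,-0.273],[1,0.165,-0.757,0,-0.273],[1,0.165,-0.757,0,-0.273],[1,0.165,-0.757,0,-0.273],[1,0.165,-0.757,0,-0.273]]]'

```text
clock: 26.27
tcp_pos: [0.5892, 0.1745, 0.1532]
orientation: [3.138, 0.116, -0.001]
contact_force: [-0.2, -0.4, -0.4]
grip_width: 0.0523
gripper_force: 42.8
```

```bash
python3 go.py 591.3 177.2 68 4.3
```

```text
26.27 [589.2 174.5 153.2] 4.24 [-0.2 -0.4 -0.4] 0.0523
1 x [ 0.0117 -0.0129  0.4261] turn -0.0006 rows 4
```

>>> play_rows --commands '[[[1,0.003,-0.006,0.15,0],[1,0.003,-0.006,0.25,0],[1,0.003,-0.006,0.33,0],[1,0.003,-0.006,0.38,0],[1,0.003,-0.006,0.41,0],[1,0.003,-0.006,0.425,0],[1,0.003,-0.006,0.425,0],[1,0.003,-0.006,0.425,0]]]'

```text
clock: 26.93
tcp_pos: [0.5907, 0.178, 0.0692]
orientation: [-3.139, -0.12, -0.002]
contact_force: [0.6, 0.6, -1.1]
grip_width: 0.0524
gripper_force: 42.8
```

```bash
python3 go.py 591.3 177.2 67 4.3
```

```text
26.93 [590.7 178.   69.2] 4.38 [ 0.6  0.6 -1.1] 0.0524
1 x [0.0025 0.0044 0.0108] turn 0.0009 rows 2
```

>>> play_rows --commands '[[[1,0.002,0,0.01,0],[1,0.002,0,0.01,0],[1,0.002,0,0.01,0],[-1,0.002,0,0.01,0],[-1,0.002,0,0.01,0],[-1,0.002,0,0.01,0],[-1,0.002,0,0.01,0],[-1,0.002,0,0.01,0],[-1,0.002,0,-0.2,0],[-1,0.002,0,-0.4,0],[-1,0.002,0,-0.6,0],[-1,0.002,0,-0.6,0]]]'

```text
clock: 27.93
tcp_pos: [0.5949, 0.1801, 0.1969]
orientation: [-3.135, -0.12, -0.02]
contact_force: [2.3, 1.1, 1.3]
grip_width: 0.0855
gripper_force: 0.0
```

>>> play_rows --commands '[[[-1,-0.5,0.9,0,0],[-1,-0.5,0.9,0,0],[-1,-0.5,0.9,0,0],[-1,-0.5,0.9,0,0],[-1,-0.5,0.9,0,0],[-1,-0.5,0.9,0,0],[-1,-0.5,0.9,0,0],[-1,-0.5,0.9,0,0]]]'

```text
clock: 28.6
tcp_pos: [0.505, -0.0087, 0.1885]
orientation: [-3.139, -0.12, -0.001]
contact_force: [0.0, 0.3, 1.5]
grip_width: 0.0853
gripper_force: 0.0
```

```bash
python3 go.py;python3 - <<'E'
from h import *
p=grab('top')
print(find(p,'green',(206,185,243,225),.076,2))
I=p['pixels'][:,:,::-1]
a=cv2.resize(I[180:240,190:270],(400,300),interpolation=cv2.INTER_CUBIC)
b=cv2.resize(I[170:230,310:390],(400,300),interpolation=cv2.INTER_CUBIC)
s=grab('scene')['pixels'][:,:,::-1]
c=cv2.resize(s[165:285,180:380],(800,300),interpolation=cv2.INTER_CUBIC)
c=cv2.resize(s[175:280,180:400],(800,300),interpolation=cv2.INTER_CUBIC)
cv2.imwrite('pics/g6.png',np.vstack([np.hstack([a,b]),c]))
E
```

```text
28.6 [505.   -8.7 188.5] 4.38 [0.  0.3 1.5] 0.0853
(array([591.7, 179.7,  46.4,  54.6, -85.4]), np.int32(483))
```

View pics/g6.png

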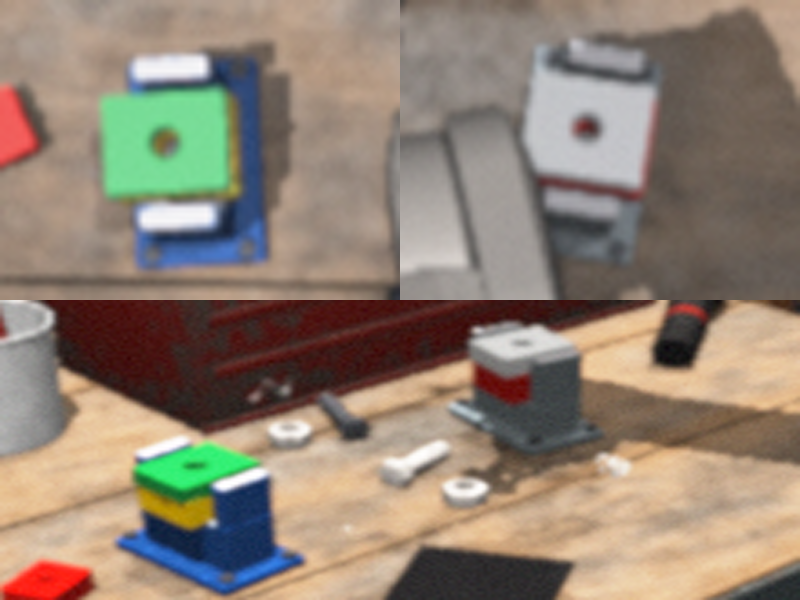

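Green on yellow lies flush in the blue rest and white on red in the grey rest, each within about 3 mm of centre. The black packer hasn't been touched. Handing in.

```bash
python3 -c "
from h import *
print(r.hand_in())"
```

```text
the job is handed in; nothing more can be done
None
```

I handed the job in at about 29 s: yellow and green are in the blue rest, red and white are in the grey rest, both stacks look flush with the rims, and the black packer stays on the bench.

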